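Take the mended dart out of the repair clamp and lay it in the tray

TASK

The brass dart standing in the repair clamp is mended. Swing the clamp's cam lever well open, about a quarter turn, draw the dart straight up out of the clamp, and lay it gently (do not let it fall from a height) flat on the floor of the walnut tray beside the other two darts, pointing the same way as they do. Leave the lever open and everything else where it is.

Things in the scene. Friction and masses are not known exactly. Their poses are not given: they have to be found in the camera images.
- clamp: Repair clamp, fixed: dark wooden foot 100 x 170 x 12 mm (y -115 to 55), iron block 60 x 130 mm (y -95 to 35) up to z 44, two steel jaws (z 44 to 64) gripping the dart. Origin: on the shelf below the dart's bore; z up. V-notched fixed jaw on the +y side (to y 30, |x| < 18); sliding jaw on the -y side (to y -49) between cheeks 60 high (|x| < 26). The cam's pin is at x 0, y -70.
- bore (a point): Point on the axis of the clamp's bore at the top of the jaws, 64 mm above the clamp's origin; axes as the clamp's. The bore below the jaws is 8 mm wide, its floor is 12 mm above the shelf.
- lever (a joint): Cam lever on a vertical pin. 0 = shut: it points along the clamp's -x (to the robot), the jaws squeeze the dart lightly. Grows counter-clockwise from above, to the clamp's -y side; 1.57 = along the clamp's -y, stop at 1.75. At 1.57 the jaws are 3 mm loose and the dart may lean a few degrees. Stays where left; pin friction 0.12 N m (1.5 N at the grip).
- lever_grip (a point): Middle of the lever's black grip: a round bar 16 mm thick, 58 mm long, level, in line with the pin, 82 mm from it, 75 mm above the shelf, nothing below it but the foot's edge and the shelf. Axes: x towards the pin, z up.
- lever_hinge (a point): Point on the lever's pin axis, 75 mm above the shelf; turns with the lever, its x axis points away from the grip, z up. The hub on the pin is 23 mm wide, its top 72 mm above the shelf; the cam below it is 35 mm wide, top at 62 mm.
- dart: The dart in the clamp, 170 mm long, 26 g. Origin: middle of its barrel, on its axis; z from point to flights (up in the clamp). Along z: steel point -60 to -26 mm (3 thick), brass barrel to 26 (10 thick), black stem to 68 (6 thick), four red flights to 110 (cross 34 wide). Balances within 10 mm of the origin. In the clamp the origin is 72 mm up; the jaws cover the barrel to -8.
- dart_tip (a point): The tip of that dart's point, 60 mm from its origin.
- dart_tail (a point): The flight end of that dart's axis, 110 mm from its origin.
- tray: Shallow walnut tray, fixed, 256 (x) x 206 (y) mm outside, walls 8 mm thick and 26 mm high, floor 6 mm thick. Origin: centre of its underside; x along its length, away from the robot, z up. Two darts lie in its -y half; the +y half is empty. At its +x end is a tin chute.
- tray_floor (a point): Centre of the upper face of the tray's floor, 6 mm above the tray's origin; axes as the tray's.
- chute_lip (a point): Middle of the lower edge of the tin chute, in the tray's frame at x 112, y 0, z 31 mm; axes as the tray's. The chute is 130 mm wide with sides 20 mm high and rises away from the tray to z 88 at x 223 mm.
- dart_b: A like dart lying in the tray near its -y wall, point towards the tray's +x. Origin: middle of its barrel; x along the dart towards its point (sloping down 4 degrees), z up.
- dart_c: The other dart lying in the tray, about 30 mm to the -y side of the tray's middle, point towards the tray's +x. Origin and axes as dart_b.
- tankard: Pewter tankard, 86 mm wide, 115 mm high, handle on its +y side, standing on a cork coaster (100 mm wide, 5 mm thick). Origin: centre of its underside. Bystander.
- stone: Round grey sharpening stone, 76 mm wide, 24 mm high, lying on the shelf. Origin: centre of its underside. Bystander.
Not all that is in view belongs to the job. Leave any orange or purple look-alike of the clamp alone.

How it is judged (in metres and radians):
On the way, in this order (a step that is already met when the one before it is completed fails the run):
1. the lever is swung open by at least 1.2 rad while the dart still stands in the clamp (value of joint lever above 1.2 rad and z of dart in the frame of clamp below 0.082 m), for 0.2 s.
2. the dart is drawn up out of the clamp in the gripper (point above the jaws) (contact force between the fingers and dart above 0.3 N and z of dart_tip in the frame of clamp above 0.07 m), for 0.1 s.
3. the dart is lowered into the tray in the gripper (barrel middle less than 60 mm above the shelf) (contact force between the fingers and dart above 0.3 N and z of dart in the frame of tray below 0.06 m and x of dart in the frame of tray between -0.12 and 0.12 m and y of dart in the frame of tray between -0.095 and 0.095 m), for 0.1 s.
At the end, for the whole second after the job is handed in: The lever stands open by at least 1.2 rad; the dart lies at rest, flat on the tray's floor and not on another dart (barrel middle less than 20 mm above the shelf), whole inside the walls, along the tray within 0.35 rad, point towards +x like the other two (value of joint lever above 1.2 rad and x of dart_tip in the frame of tray between -0.122 and 0.122 m and y of dart_tip in the frame of tray between -0.097 and 0.097 m and x of dart_tail in the frame of tray between -0.122 and 0.122 m and y of dart_tail in the frame of tray between -0.097 and 0.097 m and x of dart_tip in the frame of tray above 0.02 m and angle between the z axis of dart and the x axis of tray, either way round below 0.35 rad and z of dart in the frame of tray below 0.02 m and z of dart_tail in the frame of tray below 0.032 m and linear speed of dart below 0.02 m/s and angular speed of dart below 0.3 rad/s); the robot touches nothing.
It fails at once if the dart is pulled up by more than 12 mm while the lever is open by less than 1.0 rad (z of dart in the frame of clamp above 0.084 m and value of joint lever below 1 rad).
It fails at once if the dart is levered over by more than 0.4 rad while its point is still in the clamp (horizontal distance between dart_tip and bore below 0.02 m and z of dart_tip in the frame of clamp below 0.044 m and angle between dart's own z axis and vertical above 0.4 rad).
It fails at once if one of the darts in the tray is moved by more than 25 mm (distance of any of dart_b, dart_c from where it was at the start of the episode above 0.025 m).
It fails at once if the tankard or the stone is moved by more than 25 mm (distance of any of tankard, stone from where it was at the start of the episode above 0.025 m).
It also fails if it takes over 59 s, if anything falls off the work surface, if the arm or the gripper's body presses on something with over 40 N, if the wrist force passes 120 N, or if a joint passes its speed limit or range.

ROBOT

A 6-joint arm with a two-finger parallel gripper is mounted at the origin on the work surface. World frame = base frame: x ahead of the robot, y to its left, z up, the work surface at z = 0. Lengths are in m, angles in degrees, forces in N, time in s.
With the tool pointing down it reaches from about 0.25 to 0.725 m from the base axis. Payload 4 kg.
Tool frame: the origin (TCP) lies on the centre line of the jaws, within the pads' length; the fingertips stand 17 mm ahead of it and the grasp point (between the pads) lies 2 mm behind it; z points along the fingers, y is the line along which they close (so a half turn about z gives the same grasp; the last joint's range is limited). The gripper opens to 85 mm and grips with 20 to 120 N. Pads are 22 mm wide; open, the fingers measure 114 mm over their backs; the gripper's body (76 mm by 85 mm) begins 54 mm behind the grasp point. The pads swing forward as they close: fully open they stand 13 mm farther back than shut.
Start: joints at [71.792, 13.785, 0.286, 76.501, 0, 90], TCP at [0.156, 0.475, 0.226] pointing down, gripper open.
Joint ranges: [-155.79, 155.79], [-60.16, 107.12], [-62.33, 73.08], [-114, 123.19], [-81.49, 82.49], [-180, 180]. Speed limits (degrees/s): [159.86, 159.86, 180, 180, 180, 180].

INTERFACE

Orientations are given as [roll, pitch, yaw] about the fixed x, y, z axes, in that order (R = Rz(yaw) Ry(pitch) Rx(roll)).
In Python, from plant import move_to, move_straight, move_joints, move_gripper, pause, solve_ik, get_state, capture, calibration, MotionError, job_done gives the robot as it stands. Calls block until the motion is done:
- move_to(position, orientation): joint-space move of the TCP to a pose.
- move_straight(position, attitude=None, vel=0.15, stop_force=None): straight line of the TCP; attitude=None keeps the orientation; vel is the mean speed in m/s. With stop_force (N) it stops when the force on the tool has changed by that much, and returns True; else False.
- move_joints(angles): joint-space move.
- move_gripper(opening): finger opening in m; the grip force is fixed at half the most; returns when the fingers have stopped.
- pause(seconds).
- solve_ik(position, orientation): joint angles nearest the present ones, or None.
- get_state(): the state.
- capture(name): name is "side" or "top" or "wrist"; returns the picture (400x640x3 uint8, red, green, blue); there is no depth.
- calibration(name): a dict with "camera_matrix" (3x3 intrinsics, pixels), "D" ([k1, k2, p1, p2, k3] as OpenCV has them; the pictures are not rectified), "view" (4x4, takes a point from world to camera coordinates); the wrist camera has in their place "T_tool_cam" (4x4, takes a point from camera to tool coordinates, whose origin is the TCP and whose axes are the flange's). Camera axes: x right, y down, z forward; pixel columns grow to the right and rows downward; lengths in m; the calibration is good to about 2 mm. A picture is of the moment at which its call begins: read the wrist's pose just before it. calibration takes no time and is no camera call.
A pose or a line that the arm cannot do raises MotionError and nothing moves.
- job_done(): hands the job in; it is judged then, once.
The state is a dict: "time": time; "joints": joint angles; "joint_velocities": joint speeds; "effort": joint torques, N m; "ee_pos": TCP position; "orientation": TCP orientation; "force": force on the tool from outside, world axes, zero at the start; "ft_torque": the same for the moment, N m; "gripper_width": finger opening in m; "finger_force": force on a finger pad.
Only numpy, scipy, OpenCV 4.12 (cv2) and the standard library are available. Lean on these libraries where they do the work, as an engineer would, in place of code of your own. Each camera call takes 0.05 s, during which the arm holds its last target. There are 200 camera calls.

## Working session

There is one attempt and no reset: what is moved stays moved. The work goes in short steps, each a Python script; the robot and the scene stay as the last script left them, time stands still between calls to the robot, and variables do not carry over. Pictures are saved under pics/ and viewed, at most 10 in all, crops included, and the job is handed in when it is done.

```bash
mkdir -p pics; ls
python3 - <<'E'
from plant import *
import cv2
for n in ("side","top"):
    cv2.imwrite(f"pics/{n}0.png",cv2.cvtColor(capture(n),cv2.COLOR_RGB2BGR))
    c=calibration(n);print(n,c["camera_matrix"],c["D"],c["view"])
print(calibration("wrist"));print(get_state())
E
```

```text
pics
side [[378.25804065   0.         323.07142813]
 [  0.         378.25804065 193.55032761]
 [  0.           0.           1.        ]] [-0.03991864  0.          0.          0.          0.        ] [[ 0.99222677 -0.12316261 -0.01780497 -0.52716584]
 [-0.10306722 -0.73315655 -0.6722043   0.0848464 ]
 [ 0.0697366   0.66881421 -0.74015158  1.05291529]
 [ 0.          0.          0.          1.        ]]
top [[445.57349959   0.         327.82845652]
 [  0.         445.57349959 197.40576805]
 [  0.           0.           1.        ]] [-0.02531858  0.          0.          0.          0.        ] [[-0.01885433 -0.99981716  0.00318648 -0.04895188]
 [-0.99522764  0.01846241 -0.09581796  0.53491033]
 [ 0.09574161 -0.00497786 -0.99539377  1.07673459]
 [ 0.          0.          0.          1.        ]]
{'camera_matrix': array([[275.37374225,   0.        , 322.28076531],
       [  0.        , 275.37374225, 195.92716812],
       [  0.        ,   0.        ,   1.        ]]), 'D': array([-0.03038544,  0.        ,  0.        ,  0.        ,  0.        ]), 'T_tool_cam': array([[ 6.83013350e-05, -9.4844
[... 294 characters left out ...]
0000000e+00]])}
{'time': 0.1, 'joints': array([7.17904664e+01, 1.38274797e+01, 2.21610830e-01, 7.65009598e+01,
       3.07559878e-04, 9.00007451e+01]), 'joint_velocities': array([ 0.02905747, -0.14486955,  0.12568772,  0.09499827, -0.08290283,
        0.0009182 ]), 'effort': array([ 8.80926018e-04, -3.73139334e+01,  2.53010112e+01,  1.08587302e-02,
        6.43280168e-05,  1.99642457e-06]), 'ee_pos': array([0.15606692, 0.47441948, 0.22470667]), 'orientation': array([-1.79893171e+02, -3.06170125e-04,  1.61789721e+02]), 'force': array([ 0.21467731, -0.35025235, -0.38988015]), 'ft_torque': array([-0.03741825, -0.00636054,  0.0092136 ]), 'finger_force': 0.0, 'gripper_width': 0.08535349784174442}
```

View pics/top0.png

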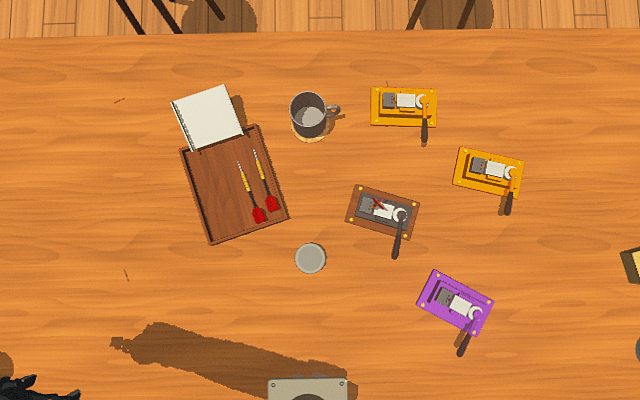

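View pics/side0.png

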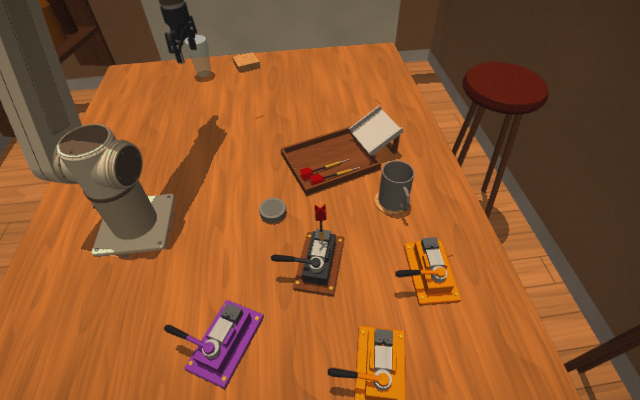

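The top view shows these clamp look-alikes: orange at (404,106) and (488,172), purple at (455,302), and the dark wooden one holding a red-flighted dart at (383,213). I choose the wooden one. The tray is at (234,185), with its two darts pointing towards the chute.

Run:
```python
import cv2
t=cv2.imread("pics/top0.png");s=cv2.imread("pics/side0.png")
a=cv2.resize(t[170:270,330:430],(600,600),interpolation=cv2.INTER_CUBIC);cv2.imwrite("pics/c1.png",a)
b=cv2.resize(t[80:250,165:335],None,fx=3.5,fy=3.5,interpolation=cv2.INTER_CUBIC);cv2.imwrite("pics/c2.png",b)
b=cv2.resize(s[195:300,260:360],None,fx=5.7,fy=5.7,interpolation=cv2.INTER_CUBIC);cv2.imwrite("pics/c3.png",b)
```

```text
(no output)
```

View pics/c1.png

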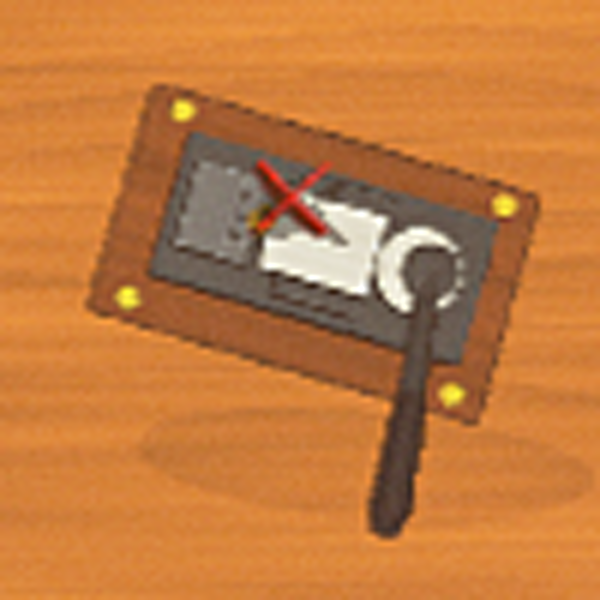

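View pics/c2.png

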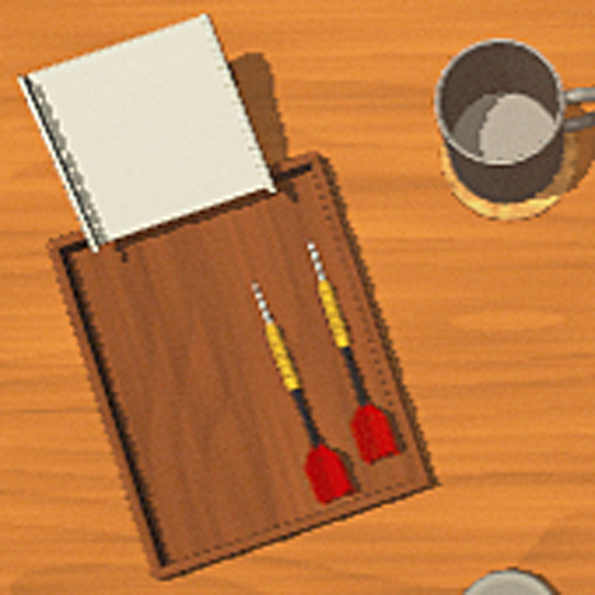

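View pics/c3.png

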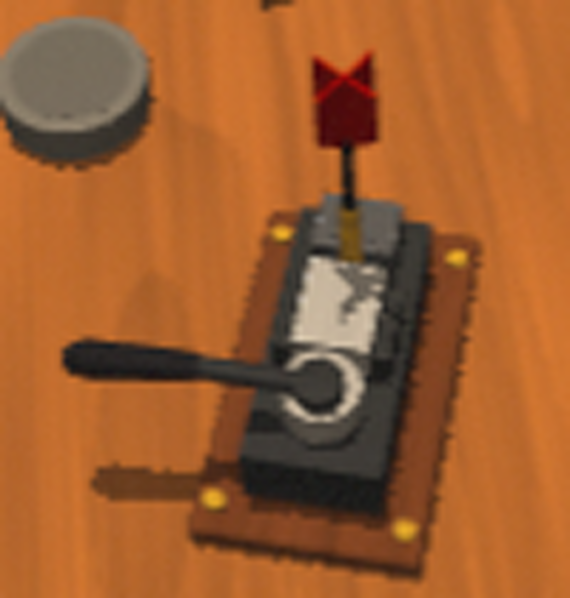

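The crop confirms the wooden clamp with the dart at crop (290,195). The lever's hub is at (430,265) and its end at (388,530). The tray rim corners are clear in c2, and its points head up-left towards the chute. Next I fit the poses.

```bash
cat > h.py <<'E'
import numpy as np, cv2
from scipy.optimize import least_squares
from plant import *
CAL={n:calibration(n) for n in("side","top")}
def proj(n,P):
    c=CAL[n];V=c["view"];r,_=cv2.Rodrigues(V[:3,:3])
    return cv2.projectPoints(np.array(P,float).reshape(-1,3),r,V[:3,3],c["camera_matrix"],c["D"])[0].reshape(-1,2)
def uncrop(p,s,off): return (np.array(p,float)+.5)/s-.5+np.array(off)
def T(pose,P):
    x,y,a=pose;P=np.array(P,float).reshape(-1,3);c,s=np.cos(a),np.sin(a)
    return np.c_[x+c*P[:,0]-s*P[:,1],y+s*P[:,0]+c*P[:,1],P[:,2]]
def fit(obs,g):
    f=lambda q:np.concatenate([(proj(n,T(q,P))-p).ravel() for n,P,p in obs])
    r=least_squares(f,g,x_scale=[.1,.1,.3]);return r.x,r.fun.reshape(-1,2)
E
python3 - <<'E'
from h import *
F=[[.05,.055,.012],[.05,-.115,.012],[-.05,-.115,.012],[-.05,.055,.012]]
t=uncrop([[155,85],[540,195],[475,425],[88,308]],6,(330,170))
s=uncrop([[480,240],[424,562],[192,530],[270,212]],5.7,(260,195))
for o in ([("top",F,t)],[("side",F,s)],[("top",F,t),("side",F,s)]):
    q,r=fit(o,[.45,-.15,-.2]);print(q,np.abs(r).max(0))
print("proj bore, hinge, grip", )
a=q
# lever: hub top z .072, grip end at 111mm
hub=uncrop([[430,265],[388,530]],6,(330,170))
f=lambda l:(proj("top",T(a,[[0,-.07,.072],[-.111*np.cos(l[0]),-.07-.111*np.sin(l[0]),.075]]))-hub).ravel()
r=least_squares(f,[0.]);print("lever",r.x,r.fun)
tl=uncrop([[345,100]],5.7,(260,195));tt=uncrop([[292,197]],6,(330,170))
print("tail resid",proj("side",T(a,[[0,0,.182]]))-tl,proj("top",T(a,[[0,0,.182]]))-tt)
R=[[.128,.103,.026],[.128,-.103,.026],[-.128,-.103,.026],[-.128,.103,.026]]
p=uncrop([[52,238],[320,152],[437,485],[160,578]],3.5,(165,80))
q,r=fit([("top",R,p)],[.5,.15,.2]);print("tray",q,r)
print("grip",T(a,[-.082,-.07,.075]))
d=uncrop([[[255,285],[282,355],[298,388],[330,500]]][0],3.5,(165,80))
# dart pts on floor plane z~.012 -> tray frame
for u in d:
    s_=least_squares(lambda w:(proj("top",T(q,[w[0],w[1],.014]))[0]-u),[0,0]);print("dart_c",s_.x)
E
```

```text
[ 0.505921   -0.16510613 -0.30763144] [0.574018   0.70640234]
[ 0.50751729 -0.16613629 -0.2938765 ] [0.46681835 0.86896411]
[ 0.50674748 -0.16556113 -0.30054968] [1.08804338 0.92773672]
proj bore, hinge, grip
lever [0.09369419] [ 0.37835521  0.57972663 -0.5689305   2.98833679]
tail resid [[-0.27692929 -4.37374099]] [[ 0.30249394 -0.2565673 ]]
tray [0.57451221 0.17396936 0.31346057] [[-0.44063632  0.60372109]
 [ 1.02579268 -1.15579279]
 [-0.05039753 -0.14205304]
 [-0.52116786  0.64643555]]
grip [[ 0.40770005 -0.20814759  0.075     ]]
dart_c [ 0.05188616 -0.02410735]
dart_c [-0.00284888 -0.02681113]
dart_c [-0.02923958 -0.03028563]
dart_c [-0.11281083 -0.02693555]
```

```bash
cat >> h.py <<'E'
from scipy.spatial.transform import Rotation as Ro
CL=np.array([.5067,-.1656,-.3005]); TR=np.array([.5745,.1740,.3135])
def rpy(z,x):
    z=np.array(z,float);z/=np.linalg.norm(z);x=np.array(x,float);x-=z*(x@z);x/=np.linalg.norm(x)
    return Ro.from_matrix(np.c_[x,np.cross(z,x),z]).as_euler("xyz",degrees=True).tolist()
def d(a): return np.array([np.cos(a),np.sin(a),0])
def lever_pose(l,z=.073):
    u=d(np.pi+l+CL[2]); return T(CL,[0,-.07,0])[0]+.082*u+[0,0,z], rpy([0,0,-1],u)
def grasp_pose(back=0,up=0,off=0,ahead=.010,g=.043,xs=1):
    h=d(CL[2]+off); return T(CL,[0,0,.072+g])[0]-h*(ahead+back)+[0,0,up], rpy(h,[0,0,xs])
def place_pose(z,off=0,y=.04,x=.015,ahead=.010,g=.043,xs=1):
    return T(TR,[x,y,0])[0]-g*d(TR[2]+off)+[0,0,z+ahead], rpy([0,0,-1],-xs*d(TR[2]+off))
E
python3 - <<'E'
from h import *
def ik(n,p):
    j=solve_ik(list(p[0]),p[1]);print(n,None if j is None else np.round(j,1))
for l in (.07,.8,1.6): ik(("lev",l),lever_pose(l))
ik("levhi",lever_pose(.07,.2))
for xs in (1,-1):
  for off in (0,.2,-.2):
    for b,u in ((.1,0),(0,0),(0,.1),(0,.2)): ik(("gr",xs,off,b,u),grasp_pose(b,u,off,xs=xs))
    for z in (.02,.2): ik(("pl",xs,off,z),place_pose(z,off,xs=xs))
E
```

```text
('lev', 0.07) [-27.8  16.7 -20.4  52.9   0.  -14.5]
('lev', 0.8) [-33.3  20.3 -15.   54.7   0.  -61.9]
('lev', 1.6) [ -33.9   26.6   -4.9   58.5   -0.  -108.3]
levhi [-27.8   9.9  -8.5  71.6   0.  -14.5]
('gr', 1, 0, 0.1, 0) None
('gr', 1, 0, 0, 0) None
('gr', 1, 0, 0, 0.1) None
('gr', 1, 0, 0, 0.2) None
('pl', 1, 0, 0.02) [20.8 30.7 -5.4 53.9  0.   2.8]
('pl', 1, 0, 0.2) [20.8 22.5 10.2 77.7  0.   2.8]
('gr', 1, 0.2, 0.1, 0) None
('gr', 1, 0.2, 0, 0) None
('gr', 1, 0.2, 0, 0.1) None
('gr', 1, 0.2, 0, 0.2) None
('pl', 1, 0.2, 0.02) [19.9 30.8 -5.3 53.9  0.  -9.5]
('pl', 1, 0.2, 0.2) [19.9 22.6 10.3 77.7  0.  -9.5]
('gr', 1, -0.2, 0.1, 0) None
('gr', 1, -0.2, 0, 0) None
('gr', 1, -0.2, 0, 0.1) None
('gr', 1, -0.2, 0, 0.2) None
('pl', 1, -0.2, 0.02) [21.6 30.8 -5.2 54.   0.  15.1]
('pl', 1, -0.2, 0.2) [21.6 22.7 10.4 77.7  0.  15.1]
('gr', -1, 0, 0.1, 0) None
('gr', -1, 0, 0, 0) None
('gr', -1, 0, 0, 0.1) None
('gr', -1, 0, 0, 0.2) None
('pl', -1, 0, 0.02) [  20.8   30.7   -5.4   53.9    0.  -177.2]
('pl', -1, 0, 0.2) [  20.8   22.5   10.2   77.7    0.  -177.2]
('gr', -1, 0.2, 0.1, 0) None
('gr', -1, 0.2, 0, 0) None
('gr', -1, 0.2, 0, 0.1) None
('gr', -1, 0.2, 0, 0.2) None
('pl', -1, 0.2, 0.02) [ 19.9  30.8  -5.3  53.9   0.  170.5]
('pl', -1, 0.2, 0.2) [ 19.9  22.6  10.3  77.7   0.  170.5]
('gr', -1, -0.2, 0.1, 0) None
('gr', -1, -0.2, 0, 0) None
('gr', -1, -0.2, 0, 0.1) None
('gr', -1, -0.2, 0, 0.2) None
('pl', -1, -0.2, 0.02) [  21.6   30.8   -5.2   54.     0.  -164.9]
('pl', -1, -0.2, 0.2) [  21.6   22.7   10.4   77.7    0.  -164.9]<stdin>:8: UserWarning: Gimbal lock detected. Setting third angle to zero since it is not possible to uniquely determine all angles.
```

```bash
python3 - 2>/dev/null <<'E'
from h import *
P=T(CL,[0,0,.115])[0]
for az in range(-180,180,30):
  row=[]
  for e in (0,10,20,30,40,50):
    h=d(np.radians(az))*np.cos(np.radians(e))-np.array([0,0,np.sin(np.radians(e))])
    s=""
    for xs in (1,-1):
      ok=[solve_ik(list(P-.01*h+o),rpy(h,[0,0,xs])) for o in (np.zeros(3),-.08*h,np.array([0,0,.09]))]
      s+="".join("-" if j is None else "Y" for j in ok)+" "
    row.append(s)
  print(az,row)
E
```

```text
-180 ['--- --- ', '--- --- ', '--- --- ', '--- --- ', '--- --- ', 'Y-- Y-- ']
-150 ['--- --- ', '--- --- ', '--- --- ', '--- --- ', 'Y-- Y-- ', 'YYY YYY ']
-120 ['--- --- ', '--- --- ', 'Y-Y Y-Y ', 'YYY YYY ', 'YYY YYY ', 'YYY YYY ']
-90 ['YY- YY- ', 'YYY YYY ', 'YYY YYY ', 'YYY YYY ', 'YYY YYY ', 'YYY YYY ']
-60 ['--Y --Y ', 'YYY YYY ', 'YYY YYY ', 'YYY YYY ', 'YYY YYY ', 'YYY YYY ']
-30 ['--- --- ', '--- --- ', '--- --- ', '--Y --Y ', 'YYY YYY ', 'YYY YYY ']
0 ['--- --- ', '--- --- ', '--- --- ', '--Y --Y ', 'YYY YYY ', 'YYY YYY ']
30 ['--- --- ', 'YYY YYY ', 'YYY YYY ', 'YYY YYY ', 'YYY YYY ', 'YYY YYY ']
60 ['Y-- Y-- ', 'YYY YYY ', 'YYY YYY ', 'YYY YYY ', 'YYY YYY ', 'YYY YYY ']
90 ['--- --- ', '--- --- ', 'Y-- Y-- ', 'YYY YYY ', 'YYY YYY ', 'YYY YYY ']
120 ['--- --- ', '--- --- ', '--- --- ', '--- --- ', 'Y-- Y-- ', 'Y-Y Y-Y ']
150 ['--- --- ', '--- --- ', '--- --- ', '--- --- ', '--- --- ', 'Y-- Y-- ']
```

Run:
```python
from h import *
p,o=lever_pose(.06,.28); move_to(list(p),o); move_gripper(.05)
p,o=lever_pose(.06); print(move_straight(list(p),o,vel=.2,stop_force=8)); print(get_state()["ee_pos"],get_state()["force"])
move_gripper(.026); s=get_state(); print(s["gripper_width"],s["finger_force"],s["force"])
for l in np.linspace(.06,1.68,10)[1:]:
    p,o=lever_pose(l)
    b=move_straight(list(p),o,vel=.08,stop_force=20); s=get_state(); print(round(l,2),b,np.round(s["force"],1),s["finger_force"],round(s["time"],1))
    if b: break
cv2.imwrite("pics/top1.png",cv2.cvtColor(capture("top"),cv2.COLOR_RGB2BGR))
t=cv2.imread("pics/top1.png");cv2.imwrite("pics/c4.png",cv2.resize(t[160:280,330:490],None,fx=5,fy=5,interpolation=cv2.INTER_CUBIC))
```

```text
False
[ 0.40710241 -0.21337377  0.07388326] [-0.04981941  0.05102694 -0.05667513]
0.02583857291420785 0.0 [-0.39466351  1.05799841 -1.07559767]
0.24 False [ 0.3 -0.2  0.4] 0.0 5.0
0.42 False [ 0.4  0.  -0.1] 0.0 5.3
0.6 False [-0.3  0.2 -0.7] 0.0 5.7
0.78 False [-0.2  0.3  0.4] 0.0 6.0
0.96 False [-1.6 -0.5  0.6] 0.0 6.3
1.14 False [-0.7  0.5 -1.2] 0.0 6.7
1.32 False [-0.1  0.1 -0.4] 0.0 7.0
1.5 False [-0.2 -0.  -0. ] 0.0 7.3
1.68 False [ 0.4 -0.5 -0.4] 0.0 7.7
```

View pics/c4.png

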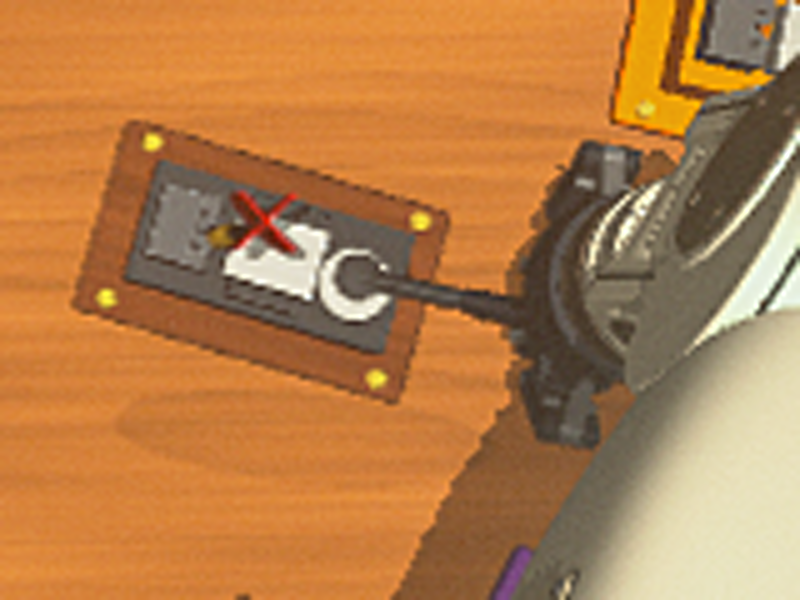

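The lever now points along the clamp's -y, about 1.6 rad. The dart still stands with a slight lean to -y, its tail cross at crop (265,222). Next I retreat, take a side view and check the lean and the IK.

```bash
cat >> h.py <<'E'
def gpose(D,az=-75,e=10,ahead=.012,back=0,up=0):
    a,b=np.radians([az,e]);h=d(a)*np.cos(b)-np.array([0,0,np.sin(b)])
    return (np.array(D)-h*(ahead+back)+[0,0,up]).tolist(), rpy(h,[0,0,1])
E
python3 - <<'E'
from h import *
move_gripper(.06); p,o=lever_pose(1.68,.30); move_straight(list(p),o,vel=.25)
cv2.imwrite("pics/top2.png",cv2.cvtColor(capture("top"),cv2.COLOR_RGB2BGR))
cv2.imwrite("pics/side2.png",cv2.cvtColor(capture("side"),cv2.COLOR_RGB2BGR))
s=cv2.imread("pics/side2.png");t=cv2.imread("pics/top2.png")
a=cv2.resize(s[195:295,270:350],(480,600),interpolation=cv2.INTER_CUBIC);b=cv2.resize(t[180:240,350:382+0],None,fx=10,fy=10,interpolation=cv2.INTER_CUBIC)
b=cv2.resize(t[180:255,350:390],(320,600),interpolation=cv2.INTER_CUBIC)
cv2.imwrite("pics/c5.png",np.hstack([a,b]))
D=T(CL,[0,-.004,.117])[0]
for az in (-60,-75,-90):
  for e in (10,15):
    for b,u in ((.1,.15),(.1,0),(0,0),(0,.1)):
      p,o=gpose(D,az,e,back=b,up=u);j=solve_ik(p,o);print(az,e,b,u,None if j is None else np.round(j,0))
print(get_state()["time"])
E
```

```text
-60 10 0.1 0.15 [ 33.  13. -35.  56. -80. -76.]
-60 10 0.1 0 [ 33.  32. -42.  31. -80. -76.]
-60 10 0 0 [  17.   39.  -56.  -57.  -73. -144.]
-60 10 0 0.1 [  17.   19.  -54.  -36.  -73. -144.]
-60 15 0.1 0.15 [ 31.   7. -34.  53. -75. -85.]
-60 15 0.1 0 [ 31.  25. -43.  26. -75. -85.]
-60 15 0 0 [  16.   31.  -54.  -37.  -69. -134.]
-60 15 0 0.1 [  16.   13.  -50.  -16.  -69. -134.]
-75 10 0.1 0.15 [ 30.  31. -12. 102. -72. -33.]
-75 10 0.1 0 [ 30.  45. -16.  84. -72. -33.]
-75 10 0 0 [ 18.  39. -28.  39. -80. -74.]
-75 10 0 0.1 [ 18.  28. -25.  53. -80. -74.]
-75 15 0.1 0.15 [ 29.  26. -12.  94. -69. -46.]
-75 15 0.1 0 [ 29.  39. -19.  75. -69. -46.]
-75 15 0 0 [ 17.  34. -29.  34. -75. -82.]
-75 15 0 0.1 [ 17.  24. -26.  48. -75. -82.]
-90 10 0.1 0.15 [ 26.  43.   7. 122. -62. -20.]
-90 10 0.1 0 [ 26.  55.   4. 107. -62. -20.]
-90 10 0 0 [ 16.  52.  -4.  92. -71. -31.]
-90 10 0 0.1 [ 16.  43.  -3. 102. -71. -31.]
-90 15 0.1 0.15 [ 25.  38.   7. 116. -61. -29.]
-90 15 0.1 0 [ 25.  49.   2. 100. -61. -29.]
-90 15 0 0 [ 16.  46.  -7.  82. -69. -43.]
-90 15 0 0.1 [ 16.  38.  -5.  93. -69. -43.]
9.3167
```

View pics/c5.png

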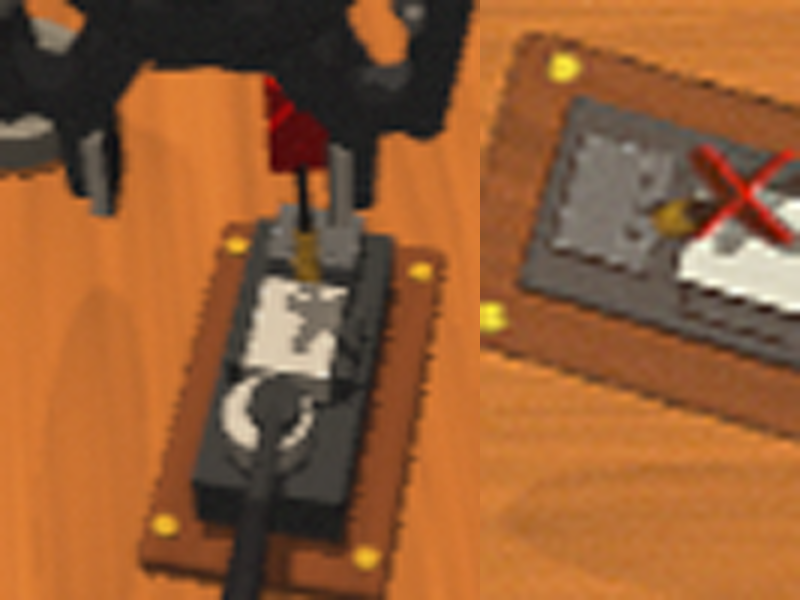

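Run:
```python
from h import *
sd=uncrop([[308,270],[302,172]],6,(270,195)); tp=uncrop([[263,195]],8,(350,180))
def pts(v):
    L=T(CL,[v[0],v[1],0])[0][:2]; M=T(CL,[v[2],v[3],0])[0][:2]
    P=lambda z:np.r_[L+(M-L)*(z-.064)/.118,z]
    return P
def f(v):
    P=pts(v);r=np.r_[(proj("top",P(.182))[0]-tp[0])]
    # side: line horizontal offsets (column) and top tail
    return np.r_[r,proj("side",P(.066))[0,0]-sd[0,0],proj("side",P(.140))[0,0]-sd[1,0], v[1]/.002*.3]
r=least_squares(f,[0,0,0,0],x_scale=.01);v=r.x;print(v*1000,r.fun,"lean deg xy",np.degrees((v[2:]-v[:2])/.118))
P=pts(v);print(P(.115))
```

```text
[ 2.44748251e-01  5.75773161e-03 -9.19735253e-01 -8.81403218e+00] [ 0.01860475 -0.18859679  0.12398835 -0.32099016  0.00086366] lean deg xy [-0.56542364 -4.28251473]
[ 0.50532642 -0.1691591   0.115     ]
```

```bash
cat >> h.py <<'E'
U=T([0,0,CL[2]],[-.0099,-.0747,1])[0]; U/=np.linalg.norm(U)
D0=np.array([.50533,-.16916,.115])
def gp(back=0,along=0,az=-80,e=15,ahead=.012,up=0):
    a,b=np.radians([az,e]);h=d(a)*np.cos(b)-np.array([0,0,np.sin(b)])
    return (D0+U*along-h*(ahead+back)+[0,0,up]).tolist(), rpy(h,U)
E
python3 - <<'E'
from h import *
for k in (dict(back=.1,up=.2),dict(back=.1),dict(),dict(along=.085),dict(along=.13)):
    p,o=gp(**k);j=solve_ik(p,o);print(k,None if j is None else np.round(j,0))
move_to(*gp(back=.1,up=.2)); move_gripper(.05)
move_straight(*gp(back=.1),vel=.2)
print(move_straight(*gp(),vel=.08,stop_force=6)); s=get_state();print(s["force"],s["ee_pos"],gp()[0],s["time"])
for n in("side","top"): cv2.imwrite(f"pics/{n}3.png",cv2.cvtColor(capture(n),cv2.COLOR_RGB2BGR))
a=cv2.imread("pics/side3.png")[150:300,230:400];b=cv2.imread("pics/top3.png")[150:260,330:430]
f=lambda m:cv2.resize(m,(400,int(400*m.shape[0]/m.shape[1])),interpolation=cv2.INTER_CUBIC)
a,b=f(a),f(b);H=max(len(a),len(b));pad=lambda m:np.pad(m,((0,H-len(m)),(0,0),(0,0)))
cv2.imwrite("pics/c6.png",np.hstack([pad(a),pad(b)]))
E
```

```text
{'back': 0.1, 'up': 0.2} [ 28.  27.  -3. 109. -67. -36.]
{'back': 0.1} [ 28.  43. -12.  85. -67. -36.]
{} [ 17.  39. -21.  54. -74. -63.]
{'along': 0.085} [ 16.  30. -20.  63. -74. -65.]
{'along': 0.13} [ 16.  25. -18.  68. -74. -66.]
False
[ 0.46079057  0.08686935 -0.84916457] [ 0.50342082 -0.15757467  0.11826329] [0.5033172248860417, -0.15774498508922963, 0.11810582854123025] 13.35
```

View pics/c6.png

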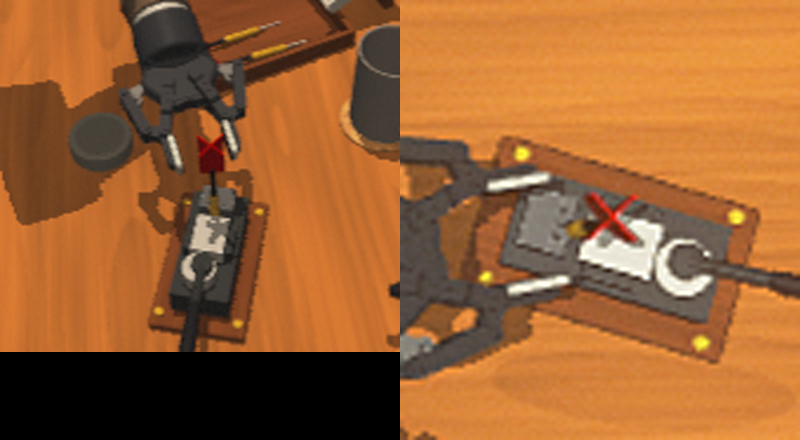

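The fingers straddle the dart's stem: in the side crop the pads are at (175,155) and (232,140), with the dart between them. The stone and tankard are clear. I close the gripper and draw the dart out.

Run:
```python
from h import *
move_gripper(.0); s=get_state(); print(s["gripper_width"],s["finger_force"],s["force"])
if s["finger_force"]>.5:
    for a in (.02,.05,.09,.14):
        b=move_straight(*gp(along=a),vel=.08,stop_force=10); s=get_state(); print(a,b,s["gripper_width"],s["finger_force"],np.round(s["force"],1),s["time"])
        if b: break
for n in("side","top"): cv2.imwrite(f"pics/{n}4.png",cv2.cvtColor(capture(n),cv2.COLOR_RGB2BGR))
a=cv2.imread("pics/side4.png")[110:300,230:400];b=cv2.imread("pics/top4.png")[150:260,320:430]
f=lambda m:cv2.resize(m,(400,int(400*m.shape[0]/m.shape[1])),interpolation=cv2.INTER_CUBIC)
a,b=f(a),f(b);H=max(len(a),len(b));pad=lambda m:np.pad(m,((0,H-len(m)),(0,0),(0,0)))
cv2.imwrite("pics/c7.png",np.hstack([pad(a),pad(b)]))
```

```text
0.00017639779905942278 0.0 [-1.03402721 -0.85932801 -0.01235369]
```

View pics/c7.png

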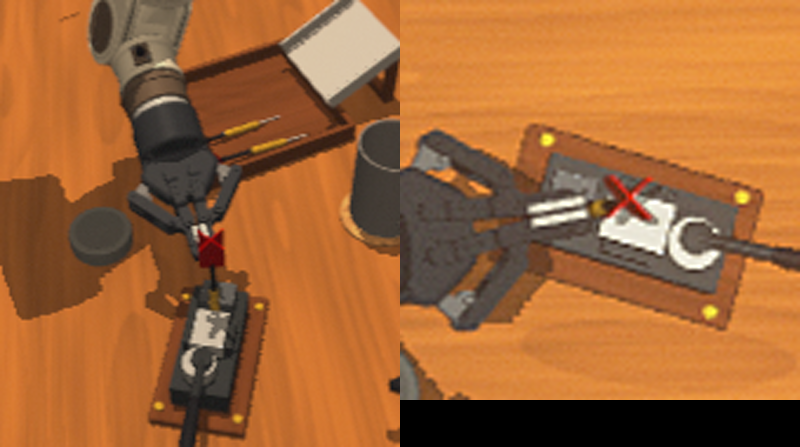

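The fingers closed just short of the stem (tips near top-crop (590,205), dart undisturbed). I compare this with the projection.

Run:
```python
from h import *
p,o=gp();R=Ro.from_euler("xyz",o,degrees=True).as_matrix();h=R[:,2]
s=get_state();p=s["ee_pos"];print(p,s["orientation"],o)
tip=p+.017*h
print("tip top",proj("top",tip),"seen",uncrop([[190,205]],400/110,(320,150)))
print("tip side",proj("side",tip),"seen?",uncrop([[198,262]],400/170,(230,110)))
print("dart@.115",proj("top",D0),proj("side",D0),"tail",proj("top",D0+U*.067),"seen",uncrop([[230,200]],400/110,(320,150)))
print("px/mm top",proj("top",D0+.01*h)-proj("top",D0))
cv2.imwrite("pics/c8.png",cv2.resize(np.hstack([cv2.imread("pics/side4.png")[195:255,290:340],cv2.imread("pics/top4.png")[175:235,350:400]]),None,fx=8,fy=8,interpolation=cv2.INTER_CUBIC))
```

```text
[ 0.50331889 -0.15775822  0.1181148 ] [-170.73704734  -74.79910309  -89.59342843] [-170.73353024600937, -74.79690763530681, -89.59639243944585]
tip top [[378.73744626 204.90308826]] seen [[371.8875 206.0125]]
tip side [[320.71457805 229.2254949 ]] seen? [[313.8625 221.0625]]
dart@.115 [[376.71714963 205.26637082]] [[320.10664427 227.32325445]] tail [[382.43751262 203.75237525]] seen [[382.8875 204.6375]]
px/mm top [[ 4.02240659 -0.72326204]]
```

View pics/c8.png

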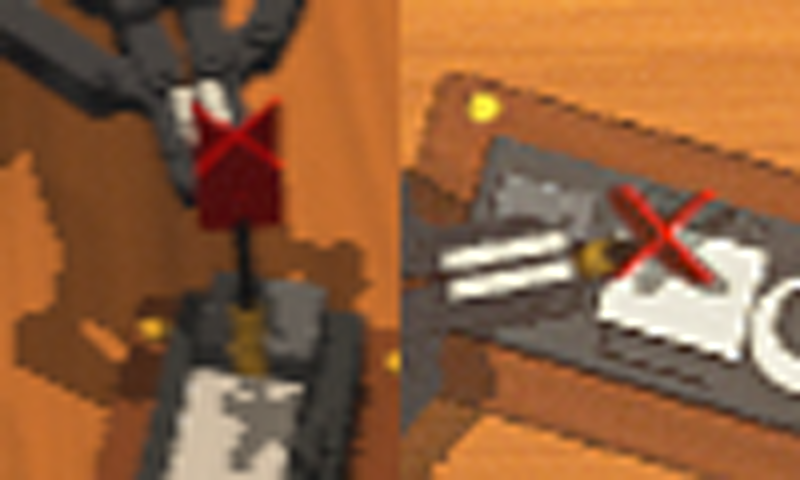

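Run:
```python
from h import *
s=get_state();p=s["ee_pos"];h=Ro.from_euler("xyz",s["orientation"],degrees=True).as_matrix()[:,2]
for k in (0,.005,.01,.017): print(k,proj("top",p+k*h),proj("side",p+k*h))
r=least_squares(lambda q:np.r_[proj("top",q)[0]-[371.9,207.],proj("side",q)[0]-[313.7,220.6]],p);print("tri",r.x,r.fun,(r.x-p)@h)
move_gripper(.05); b=move_straight(*gp(back=-.012),vel=.08,stop_force=6); print(b)
move_gripper(0); s=get_state(); print(s["gripper_width"],s["finger_force"],s["force"],s["time"])
```

```text
0 [[371.86636031 206.1384628 ]] [[318.66377301 222.80160118]]
0.005 [[373.89416466 205.77392343]] [[319.26345652 224.68019756]]
0.01 [[375.91624186 205.41039564]] [[319.86602541 226.56773847]]
0.017 [[378.73756203 204.90315039]] [[320.71450144 229.2254206 ]]
tri [ 0.49649398 -0.15680946  0.1277042 ] [ 0.06391537  1.85729328  1.92325013 -0.31042701] -0.0045287891746200945
False
-7.98912697462439e-05 0.0 [ 0.04254839  0.65438772 -0.10372233] 15.45
```

```bash
cat >> h.py <<'E'
def red(img,box):
    x0,y0,x1,y1=box;m=img[y0:y1,x0:x1].astype(int)
    k=(m[...,0]>110)&(m[...,1]<60)&(m[...,2]<60);v,u=np.nonzero(k)
    return (u.mean()+x0,v.mean()+y0,len(u),u.min()+x0,u.max()+x0,v.min()+y0,v.max()+y0) if len(u) else None
def hand_end(img):
    "not used"
E
python3 - <<'E'
from h import *
B=dict(top=(360,185,400,225),side=(295,185,345,250))
rd=lambda n:cv2.cvtColor(cv2.imread(f"pics/{n}.png"),cv2.COLOR_BGR2RGB)
for n in ("top","side"):
    for k in ("2","3","4"): print(n,k,np.round(red(rd(n+k),B[n]),1))
    im=capture(n);cv2.imwrite(f"pics/{n}5.png",cv2.cvtColor(im,cv2.COLOR_RGB2BGR));print(n,"now",np.round(red(im,B[n]),1))
s=get_state();print(s["ee_pos"],s["orientation"],s["joints"])
im=capture("wrist");cv2.imwrite("pics/w5.png",cv2.cvtColor(im,cv2.COLOR_RGB2BGR))
print(red(im,(0,0,640,400)))
c=calibration("wrist");M=np.eye(4);M[:3,:3]=Ro.from_euler("xyz",s["orientation"],degrees=True).as_matrix();M[:3,3]=s["ee_pos"]
W=np.linalg.inv(M@c["T_tool_cam"]);r,_=cv2.Rodrigues(W[:3,:3])
pr=lambda P:cv2.projectPoints(np.array(P,float).reshape(1,3),r,W[:3,3],c["camera_matrix"],c["D"])[0].ravel()
h=M[:3,2]
for nm,P in (("D0",D0),("tail",D0+.067*U),("stemtop",D0+.025*U),("tcp",M[:3,3]),("tip17",M[:3,3]+.017*h)): print(nm,pr(P))
v,u=np.nonzero((im[...,0]<60)&(im[...,1]<60)&(im[...,2]<60)&(np.arange(400)[:,None]>0));
# bright pad pixels (near white)
k=(im.min(2)>185);v,u=np.nonzero(k);print("white",len(u),u.min(),u.max(),v.min(),v.max())
for row in range(100,400,15): print(row," ".join("%02x%02x%02x"%tuple(im[row,x]) for x in range(296,350,6)))
E
```

```text
top 2 [382.6 203.1  35.  377.  388.  198.  209. ]
top 3 [382.6 203.4  28.  378.  388.  199.  209. ]
top 4 [382.7 203.3  29.  378.  388.  199.  209. ]
top now [382.8 203.3  29.  378.  388.  199.  209. ]
side 2 [315.5 213.2  22.  314.  318.  208.  223. ]
side 3 [318.7 212.5  42.  313.  337.  207.  236. ]
side 4 [318.9 213.1  39.  306.  324.  208.  245. ]
side now [319.  211.7  39.  314.  324.  207.  216. ]
[ 0.50534766 -0.1690961   0.11499912] [-170.73148318  -74.795382    -89.59340811] [ 15.42589284  38.26338262 -22.41567957  48.73981722 -74.0704127
 -67.36044669]
(np.float64(235.0500564546481), np.float64(162.38276251411367), 5314, np.int64(0), np.int64(350), np.int64(130), np.int64(211))
D0 [320.71452596 247.11236799]
tail [320.2869315 139.9267143]
stemtop [320.57489941 212.55992363]
tcp [320.66820607 247.18493262]
tip17 [320.81388919 234.58126879]
white 3174 81 565 94 282
100 b07d53 ad7b52 ad7a50 af7c51 ad794e b17343 af7142 b37544 aa6f41
115 f1ac65 fbb56d eea964 f3ac67 f8b26b f5af6a eda863 efa864 eda662
130 eea864 efbf95 dd4720 cc6e19 a96a3e d78d4d cf8849 c4834a 1c191c
145 b6191d 9
[... 426 characters left out ...]
1e 242223 eda763 6d6054 5a5953
250 e8a361 565351 555251 f0e6d7 4e4744 dcd2c3 f0e6d7 555250 555250
265 555351 545150 afa69a f0e6d7 4f4b45 c6bdaf f0e6d7 54514f 555250
280 545150 4a4947 333231 555250 413c3a 56504e 555151 3d3d3c 434241
295 555250 555250 54514f 514e4d 3e3b39 2f2e2e 545150 54514f 545150
310 545150 555250 545250 262627 2e2b2c 2e2c2c 242524 545150 555250
325 54514f 555350 252223 313230 5a5653 565350 30302f 454442 545250
340 555250 53504f 555250 524e4d 5a5652 595653 545150 2a2a2a 545150
355 555250 222124 3f3e3d 53504f 545150 54514f 555251 545150 494746
370 3b3a39 31312f 54514f 555250 545250 545150 545250 545250 2a2a2a
385 242224 545250 545150 53514f 545150 545250 545250 54514f 555250
```

The dart hasn't moved. The wrist pixels show the stem at col 322 still ahead of the closed pad ends (row 243), so the real pad ends lie nearly at the TCP. I advance further.

Run:
```python
from h import *
s=get_state();M=np.eye(4);M[:3,:3]=Ro.from_euler("xyz",s["orientation"],degrees=True).as_matrix();M[:3,3]=s["ee_pos"]
c=calibration("wrist");W=np.linalg.inv(c["T_tool_cam"]);r,_=cv2.Rodrigues(W[:3,:3])
for x in (0,.011):
  for k in (-.017,-.01,0,.01,.017): print(x,k,cv2.projectPoints(np.array([[x,0.,k]]),r,W[:3,3],c["camera_matrix"],c["D"])[0].ravel())
move_gripper(.05); b=move_straight(*gp(back=-.026),vel=.08,stop_force=6); print(b)
if not b:
    move_gripper(0); s=get_state(); print(s["gripper_width"],s["finger_force"],s["force"],s["time"])
    im=capture("wrist");cv2.imwrite("pics/w6.png",cv2.cvtColor(im,cv2.COLOR_RGB2BGR))
    for row in range(205,300,5): print(row," ".join("%02x%02x%02x"%tuple(im[row,x]) for x in range(302,344,4)))
```

```text
0 -0.017 [320.49175425 262.46578642]
0 -0.01 [320.56873027 255.7975423 ]
0 0 [320.66820607 247.18493262]
0 0.01 [320.75709729 239.49322858]
0 0.017 [320.81388919 234.58126879]
0.011 -0.017 [320.44330229 244.54885896]
0.011 -0.01 [320.52432489 238.49003797]
0.011 0 [320.62874369 230.68554388]
0.011 0.01 [320.72178264 223.73527056]
0.011 0.017 [320.7810932  219.30640077]
False
0.002812836483215784 58.69238018989563 [-0.66908293  0.36380174  0.08404314] 16.9417
205 92171a 891314 871618 871316 9e171b 7e1215 7e1315 8d1416 8d1317 8d1617 9e1619
210 9d191b 8c1217 931819 9e1517 9e181a 931417 8d1417 881016 8b1417 8c1315 9e1a1b
215 f1aa66 c0633a 9f191c 9e171b 822627 5e302e 8d1316 8b1517 8b1213 d88f53 eaa360
220 f2ab67 e39d5e efa964 d6844c 232322 1e1c1c 8d1516 d68d51 efa965 f0ab65 eaa461
225 e49f5e e59f5e f2ab65 e7a05f 212020 262424 201d1d eea763 eda763 f1ab66 eba562
230 e69f5f eda762 eea762 e9a361 1f1d1e 242223 1d1e1d eea764 eea764 f0a965 eda663
235 e7a060 f4ad67 eaa462 eea864 211f20 272423 211f1f eda762 f1aa65 eea863 eda662
240 eaa361 f0aa65 a1988c ddd3c5 1e1e1e 272524 1f1c1c a1988c a1988c e5a
[... 201 characters left out ...]
7d8 4f4945 262523 4e4744 f1e7d8 f1e7d8 e7ddce 5f5b5a
260 5a5755 f0e7d8 f0e6d8 f0e7d8 4d4744 272522 4f4844 f0e6d8 f1e7d8 f1e7d8 5b5756
265 555250 f0e7d8 f0e6d8 f1e7d8 4d4944 262523 46433d f0e7d8 f0e6d7 f0e7d8 555351
270 555250 f0e6d8 f0e6d8 f1e7d8 4c4842 282725 47433d f0e7d8 f1e7d8 f0e7d8 545250
275 545150 555150 555351 ccc3b4 332f2f 292527 3a3434 ccc3b4 545250 555250 545251
280 403e3e 413f3e 565351 575453 3e3936 1f1f20 3c3536 595653 555250 555150 3f3e3d
285 565251 555250 555251 343534 3d3836 a7823d 3a3534 4e4c4a 555250 555250 555251
290 555251 565352 545150 272828 3e3a39 ad863f 383434 3b393a 555250 555251 555251
295 565251 555251 555251 252525 32302e 9e7a3b 383534 232122 555250 555251 555351
```

Gripped: 58 N on the stem. I draw it out along its axis.

```bash
cat >> h.py <<'E'
BK=-.026
E
python3 - <<'E'
from h import *
for a in (.02,.05,.09,.14):
    b=move_straight(*gp(back=BK,along=a),vel=.08,stop_force=10); s=get_state(); print(a,b,s["gripper_width"],s["finger_force"],np.round(s["force"],1),s["time"])
    if b: break
rd=lambda n:capture(n)
for n,bx in (("top",(355,180,420,230)),("side",(280,130,360,250))):
    im=capture(n);cv2.imwrite(f"pics/{n}6.png",cv2.cvtColor(im,cv2.COLOR_RGB2BGR));print(n,np.round(red(im,bx),1),"pred tail",proj(n,D0+U*(.067+.14)),"tip",proj(n,D0+U*(.14-.103)))
im=capture("wrist");print(red(im,(0,0,640,400)))
for row in list(range(130,200,10))+list(range(205,400,12)): print(row," ".join("%02x%02x%02x"%tuple(im[row,x]) for x in range(306,340,4)))
E
```

```text
0.02 False 0.003184296421273627 58.79346191883087 [ 0.3 -0.3 -0.1] 17.3917
0.05 False 0.003159957026820117 58.794028759002686 [ 0.9 -0.3 -0.9] 17.9167
0.09 False 0.0032594271790923005 58.79403591156006 [-0.9  0.3 -1. ] 18.5667
0.14 False 0.002887645179842237 58.79401087760925 [ 0.4  0.6 -0.1] 19.3417
top [397.9 199.7  49.  391.  404.  193.  206. ] pred tail [[397.44083475 199.78059337]] tip [[379.77954536 204.45587663]]
side [315.1 168.8  50.  299.  356.  137.  179. ] pred tail [[315.07407283 168.46048276]] tip [[319.3463292  218.43888717]]
(np.float64(197.98552013209704), np.float64(187.1802362504763), 7873, np.int64(0), np.int64(352), np.int64(133), np.int64(246))
130 a57b55 a47a55 a47a55 a67b58 a36a40 a96e42 a76c42 a0683f aa6f41
140 98181a 95181b 9c181a f52c2d c45e3c ee3e33 e62328 c11e22 a81c1f
150 aa1b1f a1181c a91c1d aa1a1d 831315 861418 881617 b31b1e fb272b
160 a91a1e aa1b1e aa1b1d a9191d 981719 981518 98181b 98191b 98161a
170 aa1b1e aa1b1e a91a1d aa1c1d 98181a 981719 981718 981419 98181a
180 aa1c1f aa1b1e aa1c1e aa1b1e 98181a 981519 98181b 98171b 971619
190 aa1a1d aa1c1f aa1a1
[... 482 characters left out ...]
2a 403b39 d4cbbb 5d5b59 5b5856
289 5d5a57 5c5958 353435 46403e ad8842 413b3b 494646 5d5a59 5d5b59
301 5d5a59 565554 2b2a2c 373433 caa250 403b3a 2b2c2c 4a4847 5d5a58
313 5a5755 272729 2c2b2e aa8540 bd9549 c69e4e 323132 2e2d2e 454241
325 262528 343433 82553b aa843f be984a f8cf6a 846639 363435 2a2928
337 363634 363534 f6af69 f3ae69 8d867b c87f4f a76c46 555352 403f3f
349 5b5858 5d5959 5c5959 5d5959 5d5959 5b5858 5b5958 5c5958 5c5959
361 5d5a58 5d5a58 5c5a58 5d5a58 5d5958 5e5b59 5c5958 5d5a58 5d5a58
373 5d5a59 5c5957 5e5b59 5e5a59 5c5957 5d5a59 5d5a58 5e5b59 5e5b59
385 5e5a59 5d5a58 5c5957 5d5a58 5d5a58 5d5a58 5d5a59 5d5a59 5e5a59
397 5d5a59 5d5a59 5d5a58 5d5b58 5d5a58 5c5a58 5d5a58 5c5a57 5d5958
```

The dart is out and held rigidly: red tail seen at top (397.9,199.7) and side (315.1,168.8), against predictions of (397.4,199.8) and (315.1,168.5). I carry it over the tray and lower it.

```bash
cat >> h.py <<'E'
def pp(z,nose=6.,x=.015,y=.04):
    p,o=gp(back=BK);R=Ro.from_euler("xyz",o,degrees=True).as_matrix();rel=R.T@(D0-np.array(p))
    n=R[:,1];Bg=np.c_[U,n,np.cross(U,n)]
    a=np.radians(nose);tx,ty=d(TR[2]),d(TR[2]+np.pi/2);u=-np.cos(a)*tx+np.array([0,0,np.sin(a)])
    Bp=np.c_[u,ty,np.cross(u,ty)];Q=Bp@Bg.T@R
    D=T(TR,[x-.043,y,0])[0]+[0,0,z]
    return (D-Q@rel).tolist(), Ro.from_matrix(Q).as_euler("xyz",degrees=True).tolist()
E
python3 - <<'E'
from h import *
for z in (.25,.06,.016): print(pp(z),solve_ik(*pp(z)))
move_to(*pp(.25)); s=get_state();print(s["finger_force"],s["time"])
move_straight(*pp(.06),vel=.15); 
for n,bx in (("top",(180,120,300,240)),):
    im=capture(n);cv2.imwrite(f"pics/{n}7.png",cv2.cvtColor(im,cv2.COLOR_RGB2BGR))
b=move_straight(*pp(.035),vel=.05,stop_force=4);print("a",b,get_state()["ee_pos"],get_state()["force"])
if not b:
    pause(.2); b=move_straight(*pp(.016),vel=.02,stop_force=3)
s=get_state();print("b",b,s["ee_pos"],pp(.016)[0],s["force"],s["finger_force"],s["time"])
E
```

```text
([0.5367933404779974, 0.20382533161515726, 0.23606322218712164], [179.99999999999997, 5.447182684061291, -162.0377731226487]) [20.94466598 17.62368336  6.75610657 73.6925743  -0.28299065  2.96899494]
([0.5367933404779974, 0.20382533161515726, 0.046063222187121625], [179.99999999999997, 5.447182684061291, -162.0377731226487]) [ 20.94466598  26.15261703 -10.74399042  47.66354363  -0.28299065
   2.96899494]
([0.5367933404779974, 0.20382533161515726, 0.0020632221871216307], [179.99999999999997, 5.447182684061291, -162.0377731226487]) [ 20.94466598  29.40139293 -13.2990318   41.85972634  -0.28299065
   2.96899494]
58.8115131855011 20.8833
a False [0.53668249 0.20377264 0.0207696 ] [ 0.02889165  0.40050366 -0.10709411]
b True [0.53646578 0.20371432 0.00482331] [0.5367933404779974, 0.20382533161515726, 0.0020632221871216307] [-0.64362591  0.14748479  4.31885583] 59.05826210975647 23.9583
```

Contact came with the stem at about 19 mm, as expected. I release, retreat and check.

Run:
```python
from h import *
move_gripper(.03); s=get_state();p=s["ee_pos"];print(s["finger_force"],s["force"])
move_straight([p[0],p[1],.12],vel=.1); move_gripper(.03)
move_to([.35,.30,.30],[180,0,-160]); pause(.3)
ims={}
for n in ("top","side"):
    im=capture(n);cv2.imwrite(f"pics/{n}8.png",cv2.cvtColor(im,cv2.COLOR_RGB2BGR));ims[n]=im
print(get_state()["time"])
X=np.array([.075,.04,.010]),np.array([-.095,.04,.018]);print("pred tip,tail",proj("top",T(TR,X)),proj("side",T(TR,X)))
def tofloor(n,uv,z):
    q=least_squares(lambda w:proj(n,np.r_[w,z])[0]-uv,TR[:2]).x
    c,s=np.cos(TR[2]),np.sin(TR[2]);return np.array([[c,s],[-s,c]])@(q-TR[:2])
im=ims["top"][100:250,170:300].astype(int)
for nm,k,z in (("red",(im[...,0]>110)&(im[...,1]<60)&(im[...,2]<60),.018),("yel",(im[...,0]>150)&(im[...,1]>115)&(im[...,2]<80),.012)):
    N,L,S,C=cv2.connectedComponentsWithStats(k.astype(np.uint8),connectivity=8)
    for i in range(1,N):
        if S[i,4]>5: print(nm,S[i],C[i]+[170,100],"tray mm",tofloor("top",C[i]+[170,100],z)*1000)
```

```text
0.0 [ 0.74187741 -0.50699786  0.25774935]
27.325
pred tip,tail [[210.94884562 161.00285782]
 [230.80377292 224.44108343]] [[344.97800889 145.17775759]
 [297.16520106 158.7839698 ]]
red [ 95  95  15  18 165] [271.26060606 203.55151515] tray mm [-78.39461226 -71.24358951]
red [ 82 107  15  17 163] [258.25766871 215.26993865] tray mm [-95.57354262 -31.51633829]
red [ 51 110  15  17 170] [227.40588235 218.20588235] tray mm [-77.5324983   43.24096255]
yel [   0    0  130  150 7639] [241.36051839 182.38460531] tray mm [ -2.47757291 -16.38316621]
yel [86 60  9 19 73] [259.67123288 169.35616438] tray mm [ 13.95180422 -70.27630121]
yel [71 73  9 19 70] [244.94285714 181.62857143] tray mm [ -3.59648001 -25.50075163]
yel [43 74  9 20 69] [217.08695652 183.62318841] tray mm [14.48180799 42.38076933]
```

The dart lies at tray (14, 42) mm with its flights at (-78, 43) mm, parallel to the other two, which lie where they were. I hand it in.

```bash
python3 -c "
from plant import *
print(job_done())"
```

```text
the job is handed in; nothing more can be done
None
```

The job is handed in: I swung the clamp lever open to about 1.6 rad and laid the dart flat in the tray's empty half, pointing the same way as the other two. It finished in about 27 s of the 59 s allowed. The final camera check put the dart about 42 mm to the +y side of the tray's middle, but I did not re-check the lever in it, and the handover returned no verdict.

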